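# Lock the lab trolley with the linch pin

### The job

Take the linch pin from its stand and push it down through the slot of the blue drawbar sleeve and the hidden hole of the trolley's tongue until its collar sits flat on the sleeve, with its ring pointing out past the sleeve's free end. Feel for the hole gently, never forcing the pin against the rig with more than about 40 N. Then flip the sprung ring down over the sleeve's end so that it snaps shut beneath the pin's tip; let go, and leave the bottles, cup and brass weight alone.

Things in the scene. Friction and masses are not known exactly. Their poses are not given: they have to be found in the camera images.
- slot (a point): Centre of the slot, on the top face of the blue drawbar sleeve, 76 mm above the table, level. x: along the sleeve to its free end (21 mm from here), y: across, z: up. Sleeve 26 mm wide, 34 mm high, 30 mm of air under it. Slot 30 mm (x) by 12 mm (y), right through top and bottom. 7 mm below the top face the tongue blocks it, but for the tongue's hole.
- rig: Fixed plywood base, 300 x 120 x 12 mm, carrying the sleeve and a red trolley; origin on the table below the slot, same axes. The trolley's yellow tongue, 20 mm thick, runs in the sleeve, end up to 36 mm ahead of the slot centre. Its 11 mm hole is on the slot's centre line, from 9.5 mm behind to 9.5 mm ahead of the slot's centre: unmeasured. Trolley braked (14 N), 75 mm behind the slot, 96 mm high.
- pin_head (a point): Linch pin, 0.16 kg: middle of its orange grip (14 mm wide in y, 22 mm in x), 31 mm above the underside of its steel collar (24 mm across), 9 mm below its top. Below the collar a round shank, 9 mm thick, 44 mm long, its flat tip bevelled 1 mm. z: up the pin; x: the way the open ring points. Upright in the stand at first. Seated on the sleeve, this point is 31 mm above the slot point.
- ring_end (a point): Middle of the far end of the pin's brass wire ring (wire 6 mm thick; 52 mm wide outside, 40 mm inside), 60 mm from its hinge. The hinge crosses the pin's axis along y, 7 mm above the collar's underside. Open, the ring is level along the pin's x; it swings down.
- ring (a joint): Angle of the ring: 0 open (level), 1.57 shut (hanging straight down, its end beneath the pin's tip). An over-centre spring holds it at either end: pressing its end down takes about 1.5 N at first, less further on; pressed to about 0.7 it snaps shut by itself. The pin leans a little (up to 0.2 rad) while the ring is pressed.
- stand: Fixed pale wooden block 60 x 60 x 65 mm with a 12 mm hole, 55 mm deep, in which the pin stands, collar on its top face. Origin: centre of its underside.
- dropper: Bystander in the grey tray: amber bottle with red cap, 32 mm across, 55 mm high. Origin: centre of its underside.
- vial: Bystander in the grey tray: amber jar with white cap, 30 mm across, 50 mm high. Origin: centre of its underside.
- cup: Bystander: white plastic cup, 72 mm across, 85 mm high. Origin: centre of its underside.
- weight: Bystander: brass weight with a knob, 42 mm across, 48 mm high. Origin: centre of its underside.
Mind the look-alikes: they are no part of the job. What is shaped like the part that bears pin_head but pink or purple is not meant.

How it is judged:
By the outcome, as a careful person would: the job done as asked, in the order asked, and still so for the second after the job is handed in, with the robot touching nothing.
It also fails if it takes over 64 s, if anything falls off the work surface, if the arm or the gripper's body presses on something with over 40 N, if the wrist force passes 120 N, or if a joint passes its speed limit or range.

### The arm

A 6-joint arm with a two-finger parallel gripper is mounted at the origin on the work surface. World frame = base frame: x ahead of the robot, y to its left, z up, the work surface at z = 0. Lengths are in m, angles in rad, forces in N, time in s.
With the tool pointing down it reaches from about 0.35 to 0.725 m from the base axis. Payload 4.3 kg.
Tool frame: the origin (TCP) lies at the very end of the fingers, on their centre line; the grasp point (between the pads) lies 19 mm behind it (env.pinch_z is the distance from the TCP to the grasp point, in m); z points along the fingers, y is the line along which they close (so a half turn about z gives the same grasp; the last joint's range is limited). The gripper opens to 85 mm and grips with 20 to 120 N. Pads are 22 mm wide; open, the fingers measure 114 mm over their backs; the gripper's body (76 mm by 85 mm) begins 54 mm behind the grasp point. The pads swing forward as they close: fully open they stand 13 mm farther back than shut.
Start: joints at [-1.454, 0.377, 0.081, 1.274, 0, 1.46], TCP at [0.129, -0.56, 0.231] pointing down, gripper open.
Joint ranges: [-2.72, 2.72], [-0.84, 1.66], [-1.02, 1.22], [-1.77, 2.12], [-1.37, 1.28], [-3.14, 3.14]. Speed limits (rad/s): [2.57, 2.57, 3.14, 3.14, 3.14, 3.14].

### API

Orientations are given as a rotation vector (axis times angle).
In Python, from rig import env gives the robot as it stands.
- The arm moves only by the tool apply_moves, never from a script. Its argument "steps" is a list of rows, each an object of numbers: "x", "y", "z": the shift along the tool's x, y, z as a fraction of full scale; "ax", "ay", "az": the turn, a rotation vector about the tool's x, y, z as a fraction of full scale. In form: [{"x": .., "y": .., "z": .., "ax": .., "ay": .., "az": ..}, ...]. A call has exactly 8 rows; each row shifts and turns the commanded pose from where the row before left it, along the tool's axes as they then stand; what a row does not reach is not made up. Full scale, the value 1, is 0.06 m for a shift and 45 degrees for a turn. A row lasts 1/8 s, in which the tool goes at most 62.5 mm and 10.7 degrees, less where a joint would pass 70% of its speed; a pose out of reach is approached as far as the arm can. A call with a number of a shift or a turn outside -1 to 1 is refused whole. A call with a gripper value outside its range is refused whole. "fingers" is the opening, from -1 (shut) to 1 (fully open), so that 0 is half open, set as the call begins (left out, the last holds). The fingers move at their own pace and stop on an object; the grip force is fixed at half the most. Time passes only in rows, so rows that do not move let the fingers close, or fill a call up. It gives the time, the measured TCP pose, the force, the opening and the grip force at its end, in the units of the state.
- env.get_state(): the state, without advancing time (a new reading comes with each control period).
- env.get_image(name): name is "scene" or "top" or "wrist"; returns a dict with "color" (420x560x3 uint8, red, green, blue), "fx", "fy", "cx", "cy" (pixels), "k1" (the pictures are not rectified: a ray, as slopes to the right and down, at radius r is drawn at 1 + k1 r^2 times it, then the intrinsics apply), "xyz" and "attitude" of the camera in the world. Camera axes: x right, y down, z forward; pixel columns grow to the right and rows downward; lengths in m; the calibration is good to about 2 mm. A picture is of the moment at which its call begins. There is no depth.
- env.job_done(): hands the job in; it is judged then, once.
The state is a dict: "t": time; "q": joint angles; "qvel": joint speeds; "joint_torque": joint torques, N m; "tool_pos": TCP position; "tcp_rot": TCP orientation; "ft_force": force on the tool from outside, world axes, zero at the start; "ft_torque": the same for the moment, N m; "finger_gap": finger opening in m; "finger_force": force on a finger pad.
Only numpy, scipy, OpenCV 4.12 (cv2) and the standard library are available. Lean on these libraries where they do the work, as an engineer would, in place of code of your own. Each camera call takes 0.05 s, during which the arm holds its last target. There are 200 camera calls.

## Working session

There is one attempt and no reset: what is moved stays moved. The work goes in short steps, Python scripts to look and compute and a tool call to move; the robot and the scene stay as the last step left them, time stands still between calls to the robot, and variables do not carry over. Pictures are saved under pics/ and viewed, at most 10 in all, crops included, and the job is handed in when it is done.

Besides the shell and the picture viewer there is one more tool, called after "Emit:" as name(argument=value, ...), one argument or row to a line, values as JSON. apply_moves: Moves the arm, as the interface text tells. Its arguments: {"type":"object","properties":{"steps":{"type":"array","items":{"type":"object","properties":{"x":{"type":"number","minimum":-1,"maximum":1},"y":{"type":"number","minimum":-1,"maximum":1},"z":{"type":"number","minimum":-1,"maximum":1},"ax":{"type":"number","minimum":-1,"maximum":1},"ay":{"type":"number","minimum":-1,"maximum":1},"az":{"type":"number","minimum":-1,"maximum":1}}}},"fingers":{"type":"number"}},"required":["steps"]}

```bash
mkdir -p pics; cat > h.py <<'E'
from rig import env
import numpy as np, cv2
from scipy.spatial.transform import Rotation as R
def snap(n,f):
    im=env.get_image(n); cv2.imwrite('pics/'+f,im['color'][:,:,::-1]); 
    import pickle; pickle.dump(im,open('pics/'+f+'.pkl','wb')); return im
def load(f):
    import pickle; return pickle.load(open('pics/'+f+'.pkl','rb'))
def rot(im):
    a=np.array(im['attitude'],float)
    return a if a.shape==(3,3) else R.from_rotvec(a).as_matrix() if a.size==3 else R.from_quat(a).as_matrix()
def p2w(im,u,v,z):
    d=np.array([(u-im['cx'])/im['fx'],(v-im['cy'])/im['fy']]); s=d.copy()
    for _ in range(20): s=d/(1+im['k1']*(s@s))
    r=rot(im)@np.array([s[0],s[1],1]); c=np.array(im['xyz'])
    return c+r*(z-c[2])/r[2]
def w2p(im,p):
    q=rot(im).T@(np.array(p)-np.array(im['xyz'])); s=q[:2]/q[2]; s=s*(1+im['k1']*(s@s))
    return np.array([s[0]*im['fx']+im['cx'],s[1]*im['fy']+im['cy']])
E
python3 - <<'E'
from h import *
for n in('top','scene'):
    im=snap(n,n+'1.png'); print({k:im[k] for k in im if k!='color'})
s=env.get_state(); print(s)
E
```

```text
{'fx': 544.5312364135567, 'fy': 544.5312364135567, 'cx': 278.9324942907189, 'cy': 208.32176859432235, 'k1': -0.07419059858659525, 'xyz': array([0.45229358, 0.0402702 , 1.39423935]), 'attitude': array([-2.16886087,  2.1614442 , -0.09646383])}
{'fx': 404.93708839227287, 'fy': 404.93708839227287, 'cx': 281.7383037788782, 'cy': 206.9935302287044, 'k1': -0.12113687398845702, 'xyz': array([0.95748548, 0.72775335, 0.6192533 ]), 'attitude': array([-0.68843107, -2.52055459,  1.30873272])}
{'t': 0.1, 'q': array([-1.45430450e+00,  3.77996173e-01,  7.98094325e-02,  1.27441829e+00,
        9.56489970e-06,  1.46052996e+00]), 'qvel': array([-0.00025997, -0.0015748 ,  0.00230271,  0.00068343, -0.00060482,
        0.00119597]), 'joint_torque': array([ 1.35160153e-03, -4.64692926e+01,  2.70582783e+01,  1.20443478e-02,
       -1.31346987e-04,  2.12908134e-06]), 'tool_pos': array([ 0.12923212, -0.55970141,  0.23047014]), 'tcp_rot': array([-3.11962486e+00, -3.55223657e-01, -6.17729976e-06]), 'ft_force': array([ 0.47037062, -0.07214529,  0.51039232]), 'ft_torque': array([ 0.06734509, -0.01584823, -0.01704172]), 'finger_force': 0.0, 'finger_gap': 0.08515245924948983}
```

View pics/top1.png

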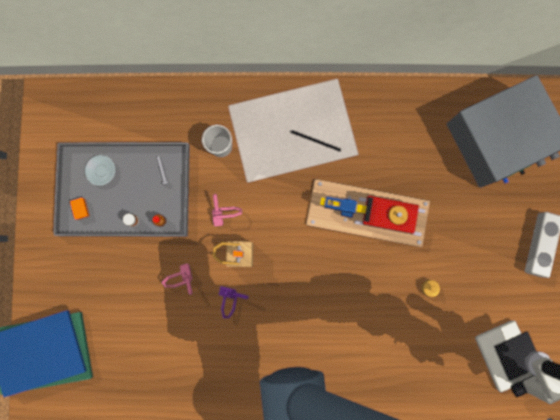

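View pics/scene1.png

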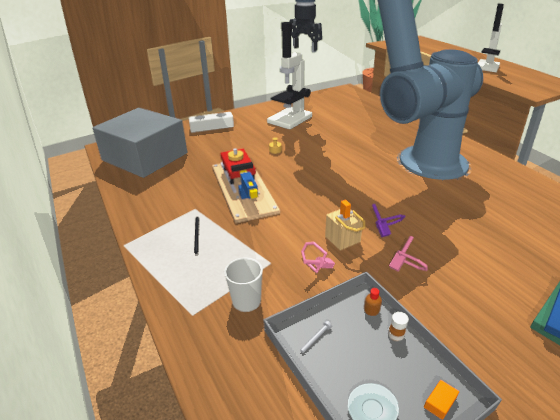

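The top view shows the stand with the orange pin at about (237,253), ring pointing left. The rig is at about (368,212), with the blue sleeve near (348,207) and its free end to the left. Next I'll enlarge both.

```bash
python3 - <<'E'
from h import *
im=load('top1.png'); c=im['color'][:,:,::-1]
a=cv2.resize(c[230:275,205:262],None,fx=7,fy=7,interpolation=cv2.INTER_CUBIC)
b=cv2.resize(c[180:240,305:362],None,fx=7,fy=7,interpolation=cv2.INTER_CUBIC)
o=np.zeros((430,800,3),np.uint8); o[:315,:399]=a; o[:420,400:799]=b
cv2.imwrite('pics/crop1.png',o)
for n,u,v,z in [('head',237,253,.105),('slot',348,207,.076),('trolley',398,214,.1),('weight',432,289,.02),('stand',239,254,.065)]: print(n,p2w(im,u,v,z))
E
```

```text
head [0.47483912 0.15306631 0.105     ]
slot [ 0.58790747 -0.11340506  0.076     ]
trolley [ 0.56897631 -0.23016789  0.1       ]
weight [ 0.38732221 -0.32988897  0.02      ]
stand [0.47312979 0.15165747 0.065     ]
```

View pics/crop1.png

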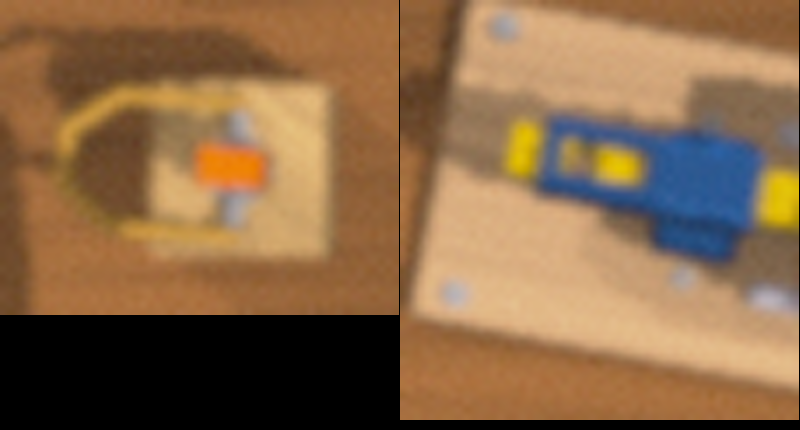

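Here the pin's grip is at crop (232,167), i.e. (238.1,253.9) in the image. The slot is at crop (605,163), i.e. (334.3,203.3). A brownish patch in the left (free-end) half of the slot may be the hole. I'll get a closer wrist view of the rig on the way to the stand.

```bash
python3 - <<'E'
from h import *
im=load('top1.png')
A=lambda x,y:(205+x/7,230+y/7); B=lambda x,y:(305+(x-400)/7,180+y/7)
h=p2w(im,*A(232,167),.105); r=p2w(im,*A(64,160),.072)
st=p2w(im,*A(240,168),.065)
s=p2w(im,*B(605,163),.076); e0=p2w(im,*B(548,155),.076); e1=p2w(im,*B(757,190),.076)
print('head',h,'ring',r,np.linalg.norm((r-h)[:2]),np.arctan2(*(r-h)[[1,0]])); print('slot',s,'yaw',np.arctan2(*(e0-e1)[[1,0]]))
# base corners left edge
print('stand edges yaw', [np.arctan2(*(p2w(im,*A(330,85),.065)-p2w(im,*A(330,258),.065))[[1,0]])])
T=env.get_state(); M=R.from_rotvec(T['tcp_rot']).as_matrix(); print(M)
w=env.get_image('wrist'); print('cam in tool',M.T@(np.array(w['xyz'])-T['tool_pos'])); print(M.T@rot(w))
E
```

```text
head [0.47283013 0.1503385  0.105     ] ring [0.47548663 0.21155066 0.072     ] 0.061269774246242734 1.527425252790671
slot [ 0.59690067 -0.08006681  0.076     ] yaw 1.4067284195123113
stand edges yaw [np.float64(0.008233415726466102)]
[[ 9.74400359e-01  2.24819706e-01 -2.00722738e-04]
 [ 2.24819699e-01 -9.74398723e-01  1.79755549e-03]
 [ 2.08541917e-04 -1.79666514e-03 -9.99998364e-01]]
cam in tool [ 0.07518002  0.00025657 -0.14223915]
[[-6.05655493e-04 -9.55830706e-01 -2.93917155e-01]
 [ 9.99999632e-01 -7.57327463e-04  4.02227536e-04]
 [-6.07052963e-04 -2.93916803e-01  9.55830814e-01]]
```

Emit:
apply_moves(
  steps=[
    {"x":0.67,"y":-0.43,"z":0.03},
    {"x":0.67,"y":-0.43,"z":0.03},
    {"x":0.67,"y":-0.43,"z":0.03},
    {"x":0.67,"y":-0.43,"z":0.03},
    {"x":0.67,"y":-0.43,"z":0.03},
    {"x":0.67,"y":-0.43,"z":0.03},
    {"x":0.67,"y":-0.43,"z":0.03},
    {"x":0.67,"y":-0.43,"z":0.03},
  ],
)

```text
schema error: expected keys x, y, z, ax, ay, az
```

Emit:
apply_moves(
  steps=[
    {"x":0.67,"y":-0.43,"z":0.03},
    {"x":0.67,"y":-0.43,"z":0.03},
    {"x":0.67,"y":-0.43,"z":0.03},
    {"x":0.67,"y":-0.43,"z":0.03},
    {"x":0.67,"y":-0.43,"z":0.03},
    {"x":0.67,"y":-0.43,"z":0.03},
    {"az":-0.22},
    {"az":-0.22},
  ],
)

```text
schema error: expected keys x, y, z, ax, ay, az
```

Emit:
apply_moves(
  steps=[
    {"az":-0.22},
    {"az":-0.22},
    {"az":-0.22},
    {"az":-0.22},
    {"az":-0.18},
    {},
    {},
    {},
  ],
)

```text
schema error: expected keys x, y, z, ax, ay, az
```

```bash
python3 - <<'E'
from h import *
im=snap('wrist','w1.png'); s=env.get_state(); M=R.from_rotvec(s['tcp_rot']).as_matrix()
print(s['t'],s['tool_pos'],np.arctan2(M[1,0],M[0,0]),M[2],s['ft_force'])
E
```

```text
0.2 [ 0.12927116 -0.55990971  0.23073654] 0.22683374424156136 [ 1.18620228e-04 -1.18035430e-03 -9.99999296e-01] [-0.61424277 -0.04211908  0.09720008]
```

View pics/w1.png

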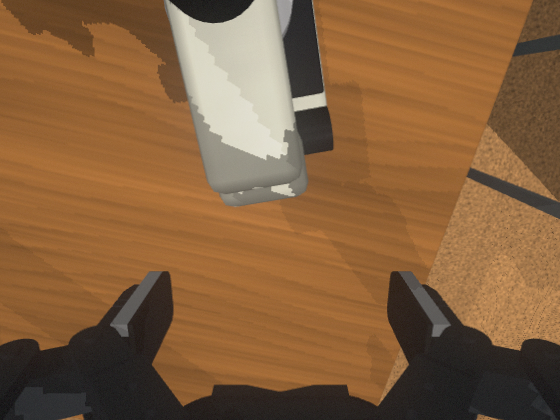

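The wrist view shows the microscope ahead, in tool +x, so I'll go sideways first and then forward.

Emit:
apply_moves(
  steps=[
    {"x":0.15,"y":-0.75,"z":0,"ax":0,"ay":0,"az":0},
    {"x":0.15,"y":-0.75,"z":0,"ax":0,"ay":0,"az":0},
    {"x":0.7,"y":-0.75,"z":0,"ax":0,"ay":0,"az":0},
    {"x":0.8,"y":-0.75,"z":0,"ax":0,"ay":0,"az":0},
    {"x":0.75,"y":-0.31,"z":0,"ax":0,"ay":0,"az":0},
    {"x":0.75,"y":-0.31,"z":0,"ax":0,"ay":0,"az":0},
    {"x":0.75,"y":-0.31,"z":0.1,"ax":0,"ay":0,"az":0},
    {"x":0.75,"y":-0.31,"z":0.1,"ax":0,"ay":0,"az":0},
  ],
)

```text
t: 1.2
tool_pos: [0.3521, -0.2493, 0.2193]
tcp_rot: [3.121, 0.355, 0.001]
ft_force: [-0.2, -0.6, -0.1]
finger_gap: 0.0851
finger_force: 0.0
```

Emit:
apply_moves(
  steps=[
    {"x":0.75,"y":-0.31,"z":0.1,"ax":0,"ay":0,"az":0},
    {"x":0.75,"y":-0.31,"z":0.1,"ax":0,"ay":0,"az":0},
    {"x":0.75,"y":-0.31,"z":0.1,"ax":0,"ay":0,"az":0},
    {"x":0.75,"y":-0.31,"z":0,"ax":0,"ay":0,"az":0},
    {"x":0.75,"y":-0.31,"z":0,"ax":0,"ay":0,"az":0},
    {"x":0.75,"y":-0.31,"z":0,"ax":0,"ay":0,"az":0},
    {"x":0,"y":0,"z":0,"ax":0,"ay":0,"az":-0.22},
    {"x":0,"y":0,"z":0,"ax":0,"ay":0,"az":-0.22},
  ],
)

```text
t: 2.2
tool_pos: [0.5892, -0.0802, 0.2006]
tcp_rot: [-3.01, -0.897, 0.001]
ft_force: [-0.1, 0.1, 1.0]
finger_gap: 0.0857
finger_force: 0.0
```

Emit:
apply_moves(
  steps=[
    {"x":0,"y":0,"z":0,"ax":0,"ay":0,"az":-0.22},
    {"x":0,"y":0,"z":0,"ax":0,"ay":0,"az":-0.22},
    {"x":0,"y":0,"z":0,"ax":0,"ay":0,"az":-0.22},
    {"x":0,"y":0,"z":0,"ax":0,"ay":0,"az":-0.22},
    {"x":0,"y":0,"z":0,"ax":0,"ay":0,"az":-0.18},
    {"x":0,"y":0,"z":0,"ax":0,"ay":0,"az":0},
    {"x":0,"y":0,"z":0,"ax":0,"ay":0,"az":0},
    {"x":0,"y":0,"z":0,"ax":0,"ay":0,"az":0},
  ],
)

```text
t: 3.2
tool_pos: [0.5889, -0.0809, 0.2012]
tcp_rot: [-2.399, -2.028, 0.0]
ft_force: [-0.5, 0.1, -0.3]
finger_gap: 0.0855
finger_force: 0.0
```

```bash
python3 - <<'E'
from h import *
im=snap('wrist','w2.png'); s=env.get_state(); M=R.from_rotvec(s['tcp_rot']).as_matrix()
print(s['t'],s['tool_pos'],np.arctan2(M[1,0],M[0,0]),M[2],s['ft_force'])
E
```

```text
3.25 [ 0.58885028 -0.08096146  0.2012751 ] 1.4040703417183933 [-1.08709916e-04 -1.10637585e-05 -9.99999994e-01] [ 0.27934976 -0.07594148  0.95038184]
```

View pics/w2.png

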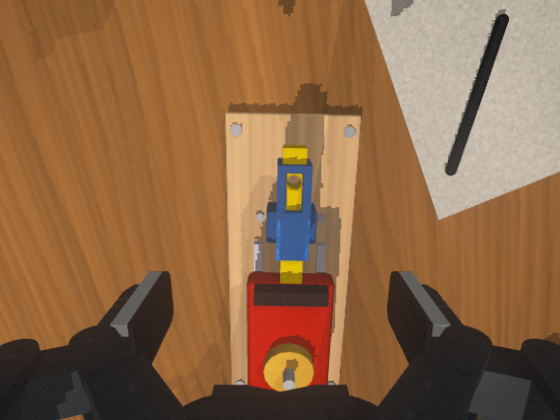

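The sleeve's slot is near (294,191), with its free end at the top of the picture. The tongue's hole is visible near (294,181). I'll measure both numerically.

```bash
python3 - <<'E'
from h import *
im=load('w2.png'); c=im['color'].astype(int)
for v in range(142,216,1):
    print(v,c[v,294],''.join('B' if p[2]>p[0]+25 else 'Y' if p[0]>150 and p[1]>130 and p[2]<90 else 'd' if p.sum()<200 else '.' for p in c[v,272:318]))
E
```

```text
142 [140 112  79] ..............................................
143 [140 110  80] ..............................................
144 [138 111  66] ...........YY.................................
145 [130 106  34] ..............................................
146 [131 109  29] ..............................................
147 [131 106  19] ..............................................
148 [193 159  10] ..........YYYYYYYYYYYYYYYYYYYYYYYYY...........
149 [222 186  10] ..........YYYYYYYYYYYYYYYYYYYYYYYYYY..........
150 [223 187  10] ...........YYYYYYYYYYYYYYYYYYYYYYYYY..........
151 [225 188  10] ...........YYYYYYYYYYYYYYYYYYYYYYYYY..........
152 [223 187  10] ..........YYYYYYYYYYYYYYYYYYYYYYYYYY..........
153 [224 188  10] ...........YYYYYYYYYYYYYYYYYYYYYYYYY..........
154 [224 189  10] ...........YYYYYYYYYYYYYYYYYYYYYYYYY..........
155 [224 190  10] ..........YYYYYYYYYYYYYYYYYYYYYYYYYY..........
156 [225 190  10] ..........YYYYYYYYYYYYYYYYYYYYYYYYYY..........
157 [176 144  10] ..........YYYYYYYYYYYYYY.YYYYYYYYYYY..........
158 [157 129  11] ...........YYYYYYY.......YYYYYYYYYY.......
[... 3000 characters left out ...]
 139  10] ddddBBBBBBBBB..YYYYYYYYY......BBBBBBBBBBd.....
206 [155 127  21] ddddBBBBBBBBB..YY.............BBBBBBBBBBdd....
207 [156 126  19] ddddBBBBBBBBB.................BBBBBBBBBBdd....
208 [155 127  23] ddddBBBBBBBBB.................BBBBBBBBBBddd...
209 [154 128  21] ddddBBBBBBBBB.................BBBBBBBBBBddd...
210 [96 88 63] ddddBBBBBBBBBB...............BBBBBBBBBBBddd...
211 [59 65 78] ....BBBBBBBBBB..dd.d........dBBBBBBBBBBBB..d..
212 [ 60  74 105] BBBBBBBBBBBBBBBBBBBBBBBBBBBBBBBBBBBBBBBBBBBB..
213 [ 61  80 120] BBBBBBBBBBBBBBBBBBBBBBBBBBBBBBBBBBBBBBBBBBBBB.
214 [ 60  88 134] BBBBBBBBBBBBBBBBBBBBBBBBBBBBBBBBBBBBBBBBBBBBB.
215 [ 63  92 139] BBBBBBBBBBBBBBBBBBBBBBBBBBBBBBBBBBBBBBBBBBBBB.
```

```bash
python3 - <<'E'
from h import *
im=load('w2.png')
e=p2w(im,294.3,165,.076); a=p2w(im,294.2,173,.076); b=p2w(im,293.3,210.7,.076); s=(a+b)/2
ax=(e-b)/np.linalg.norm(e-b); print('lens',np.linalg.norm(a-b),np.linalg.norm(e-s),'slot',s)
l=p2w(im,278,168,.076);r=p2w(im,312,168,.076);print('w',np.linalg.norm(l-r),(l+r)/2)
l2=p2w(im,276.6,205,.076);r2=p2w(im,311.5,205,.076);print('w',np.linalg.norm(l2-r2),(l2+r2)/2, 'axis yaw',np.arctan2(*(e-b)[[1,0]]))
h0=p2w(im,294,174.8,.069);h1=p2w(im,294,188.8,.069);print('hole',(h0+h1)/2,np.linalg.norm(h0-h1),((h0+h1)/2-s)@ax)
print('base yaw left edge',np.arctan2(*(p2w(im,227,116,.012)-p2w(im,241,383,.012))[[1,0]]),np.arctan2(*(p2w(im,359,118,.012)-p2w(im,340,383,.012))[[1,0]]))
print([p2w(im,u,v,.012) for u,v in((227,114),(360,116))])
E
```

```text
lens 0.02912411876877205 0.020516851285655884 slot [ 0.59998807 -0.07899499  0.076     ]
w 0.024922010208646792 [ 0.60375094 -0.06107881  0.076     ]
w 0.026362823377147605 [ 0.5986505  -0.08895273  0.076     ] axis yaw 1.3929574097515691
hole [ 0.60139621 -0.07290038  0.069     ] 0.01091613227538526 0.006247593600111303
base yaw left edge 1.4145816624613679 1.3932296672566706
[array([ 0.55319449, -0.01687404,  0.012     ]), array([ 0.66731415, -0.0378691 ,  0.012     ])]
```

Emit:
apply_moves(
  steps=[
    {"x":0.58,"y":-0.42,"z":0,"ax":0,"ay":0,"az":0},
    {"x":0.58,"y":-0.42,"z":0,"ax":0,"ay":0,"az":0},
    {"x":0.58,"y":-0.42,"z":0,"ax":0,"ay":0,"az":0},
    {"x":0.58,"y":-0.42,"z":0,"ax":0,"ay":0,"az":0},
    {"x":0.58,"y":-0.42,"z":0,"ax":0,"ay":0,"az":0},
    {"x":0.58,"y":-0.42,"z":0,"ax":0,"ay":0,"az":0},
    {"x":0,"y":0,"z":0,"ax":0,"ay":0,"az":-0.16},
    {"x":0,"y":0,"z":0,"ax":0,"ay":0,"az":0},
  ],
)

```text
t: 4.25
tool_pos: [0.4741, 0.1504, 0.2014]
tcp_rot: [2.266, 2.175, 0.0]
ft_force: [0.6, -0.3, 0.1]
finger_gap: 0.0855
finger_force: 0.0
```

```bash
python3 - <<'E'
from h import *
im=snap('wrist','w3.png'); s=env.get_state(); M=R.from_rotvec(s['tcp_rot']).as_matrix()
print(s['t'],s['tool_pos'],np.arctan2(M[1,0],M[0,0]),M[2],s['ft_force'])
c=im['color'].astype(int); m=(c[:,:,0]>180)&(c[:,:,1]<140)&(c[:,:,2]<60)
n,l,st,ce=cv2.connectedComponentsWithStats(m.astype(np.uint8)); print([(st[i],ce[i]) for i in range(1,n) if st[i][4]>60])
E
```

```text
4.3 [0.47432242 0.14999985 0.20139575] 1.5283723850339732 [-1.43102690e-04  3.89037101e-04 -9.99999914e-01] [-0.52208683  0.01916936  0.46450809]
[(array([271, 191,  21,  30, 584], dtype=int32), array([280.84075342, 205.6010274 ]))]
```

View pics/w3.png

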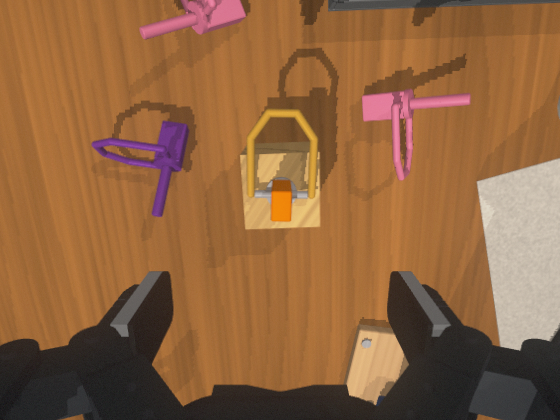

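The wrist view shows the pin's orange top at about (281,206) and the ring's far end at about (283,113), pointing up the picture along tool +x. The neighbouring pink and purple decoys are far enough away.

```bash
python3 - <<'E'
from h import *
im=load('w3.png'); c=im['color'].astype(int)
for v in range(176,226,2): print(v,c[v,281])
h=p2w(im,281.3,206,.105); r=p2w(im,283,113,.072); a=p2w(im,281.3,191,.105);b=p2w(im,281.3,221,.105);l=p2w(im,271,210,.105);q=p2w(im,292,210,.105)
print('head',h,'len',np.linalg.norm(a-b),'w',np.linalg.norm(l-q)); 
print('ring',r,np.linalg.norm((r-h)[:2]),np.arctan2(*(r-h)[[1,0]]))
al=p2w(im,251.5,160,.072);bl=p2w(im,251,190,.072);ar=p2w(im,314,160,.072);br=p2w(im,313,190,.072)
print('stand',[p2w(im,u,v,.065) for u,v in((245.5,229),(320,226.5),(242,155),(320,152))])
E
```

```text
176 [150 121  82]
178 [127 119 114]
180 [144  85  39]
182 [142  76  10]
184 [145  80  18]
186 [145  78  16]
188 [147  79  12]
190 [151  81  16]
192 [227 119  10]
194 [240 133  10]
196 [239 132  10]
198 [240 134  10]
200 [240 135  10]
202 [240 134  10]
204 [240 136  10]
206 [240 135  10]
208 [240 134  10]
210 [241 137  10]
212 [240 135  10]
214 [240 134  10]
216 [240 135  10]
218 [240 135  10]
220 [237 130  10]
222 [224 179 105]
224 [230 189 117]
head [0.47545123 0.15203599 0.105     ] len 0.021162921603076052 w 0.014213086899132605
ring [0.47917358 0.21123076 0.072     ] 0.05931168484274307 1.507995944700257
stand [array([0.44557467, 0.12172225, 0.065     ]), array([0.5053758 , 0.12137615, 0.065     ]), array([0.44703451, 0.1813403 , 0.065     ]), array([0.50597135, 0.18116011, 0.065     ])]
```

Emit:
apply_moves(
  steps=[
    {"x":0.035,"y":0.02,"z":0.4,"ax":0,"ay":0,"az":0},
    {"x":0,"y":0,"z":0.4,"ax":0,"ay":0,"az":0},
    {"x":0,"y":0,"z":0.4,"ax":0,"ay":0,"az":0},
    {"x":0,"y":0,"z":0.4,"ax":0,"ay":0,"az":0},
    {"x":0,"y":0,"z":0.3,"ax":0,"ay":0,"az":0},
    {"x":0,"y":0,"z":0.12,"ax":0,"ay":0,"az":0},
    {"x":0,"y":0,"z":0,"ax":0,"ay":0,"az":0},
    {"x":0,"y":0,"z":0,"ax":0,"ay":0,"az":0},
  ],
)

```text
t: 5.3
tool_pos: [0.4763, 0.152, 0.0809]
tcp_rot: [2.266, 2.175, 0.002]
ft_force: [0.3, -0.5, -0.2]
finger_gap: 0.0857
finger_force: 0.0
```

Emit:
apply_moves(
  steps=[
    {"x":0,"y":0,"z":0,"ax":0,"ay":0,"az":0},
    {"x":0,"y":0,"z":0,"ax":0,"ay":0,"az":0},
    {"x":0,"y":0,"z":0,"ax":0,"ay":0,"az":0},
    {"x":0,"y":0,"z":0,"ax":0,"ay":0,"az":0},
    {"x":0,"y":0,"z":0,"ax":0,"ay":0,"az":0},
    {"x":0,"y":0,"z":0,"ax":0,"ay":0,"az":0},
    {"x":0,"y":0,"z":0,"ax":0,"ay":0,"az":0},
    {"x":0,"y":0,"z":0,"ax":0,"ay":0,"az":0},
  ],
  fingers=-1,
)

```text
t: 6.3
tool_pos: [0.4756, 0.152, 0.0802]
tcp_rot: [2.266, 2.176, 0.0]
ft_force: [-0.9, 0.2, 3.5]
finger_gap: 0.0131
finger_force: 58.8
```

Emit:
apply_moves(
  steps=[
    {"x":0,"y":0,"z":-0.2,"ax":0,"ay":0,"az":0},
    {"x":0,"y":0,"z":-0.4,"ax":0,"ay":0,"az":0},
    {"x":0,"y":0,"z":-0.4,"ax":0,"ay":0,"az":0},
    {"x":0,"y":0,"z":-0.4,"ax":0,"ay":0,"az":0},
    {"x":0,"y":0,"z":-0.4,"ax":0,"ay":0,"az":0},
    {"x":0,"y":0,"z":0,"ax":0,"ay":0,"az":0.163},
    {"x":-0.25,"y":0.2,"z":0,"ax":0,"ay":0,"az":0},
    {"x":-0.5,"y":0.4,"z":0,"ax":0,"ay":0,"az":0},
  ],
)

```text
t: 7.3
tool_pos: [0.5033, 0.101, 0.188]
tcp_rot: [-2.396, -2.032, 0.001]
ft_force: [0.7, -0.0, -1.2]
finger_gap: 0.0128
finger_force: 58.6
```

Emit:
apply_moves(
  steps=[
    {"x":-0.5,"y":0.4,"z":0,"ax":0,"ay":0,"az":0},
    {"x":-0.5,"y":0.4,"z":0,"ax":0,"ay":0,"az":0},
    {"x":-0.5,"y":0.4,"z":0,"ax":0,"ay":0,"az":0},
    {"x":-0.5,"y":0.4,"z":0,"ax":0,"ay":0,"az":0},
    {"x":-0.35,"y":0.3,"z":0,"ax":0,"ay":0,"az":0},
    {"x":-0.2,"y":0.18,"z":0,"ax":0,"ay":0,"az":0},
    {"x":0,"y":0,"z":0,"ax":0,"ay":0,"az":0},
    {"x":0,"y":0,"z":0,"ax":0,"ay":0,"az":0},
  ],
)

```text
t: 8.3
tool_pos: [0.6003, -0.0694, 0.1879]
tcp_rot: [-2.398, -2.027, 0.001]
ft_force: [-0.6, 0.1, -1.8]
finger_gap: 0.0131
finger_force: 58.7
```

```bash
python3 - <<'E'
from h import *
im=snap('wrist','w4.png'); t=snap('top','t4.png');s=env.get_state(); M=R.from_rotvec(s['tcp_rot']).as_matrix()
print(s['t'],s['tool_pos'],np.arctan2(M[1,0],M[0,0]),M[2],s['ft_force'],s['finger_gap'])
E
```

```text
8.4 [ 0.60034071 -0.06912685  0.18815715] 1.4040072962432224 [ 1.41222675e-04 -5.29988769e-04 -9.99999850e-01] [ 0.08875801  1.18533983 -1.82267979] 0.013342393850053423
```

View pics/w4.png

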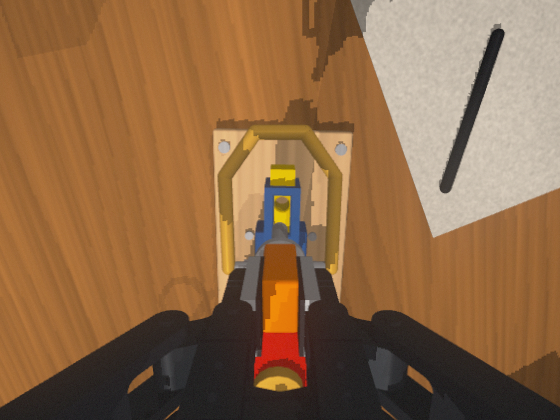

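The pin hangs straight between the pads, with its grip centred at u≈281 and the ring symmetric about u≈280. The sleeve and hole are ahead at about (282,202). I'll check the lateral offset of the pin and the hole from this picture.

```bash
python3 - <<'E'
from h import *
im=load('w4.png'); c=im['color'].astype(int)
P=np.array([.60034,-.06913,.18816]); yaw=1.404; X=np.array([np.cos(yaw),np.sin(yaw),0]);Y=np.array([np.sin(yaw),-np.cos(yaw),0]);Z=np.array([0,0,-1])
for v in (255,270,290,310,325):
    o=[u for u in range(240,330) if c[v,u,0]>120 and c[v,u,1]<.7*c[v,u,0] and c[v,u,2]<70 and c[v,u,1]>.3*c[v,u,0]]
    print(v,o[:1],o[-1:])
for v in range(180,232,3): print(v,c[v,282],''.join('B' if p[2]>p[0]+25 else 'Y' if p[0]>150 and p[1]>130 and p[2]<90 else '.' for p in c[v,255:310]))
for x in(0.011,-.011):
  for y in(-.007,.007): print('top',w2p(im,P+x*X+y*Y-.025*Z),'mid',w2p(im,P+x*X+y*Y-.007*Z))
print('ring',[w2p(im,P+x*X+y*Y+.008*Z) for x,y in((.06,0),(0,-.023),(0,.023))])
E
```

```text
255 [264] [296]
270 [264] [296]
290 [262] [298]
310 [263] [297]
325 [263] [297]
180 [160 132  11] ................YYYY.YYYYYYYYYYYYYYYYYY................
183 [160 131  10] ................YYYYYYYYYY.YYYYYYYYY..Y................
186 [82 76 74] .......................................................
189 [ 71  96 143] ..........BBBBBBBBBBBBBBBBBBBBBBBBBBBBBBBBBBBB.........
192 [ 69  94 142] ..........BBBBBBBBBBBBBBBBBBBBBBBBBBBBBBBBBBBB.........
195 [105 112 106] ..........BBBBBBBBB................BBBBBBBBBB..........
198 [146 117  85] ..........BBBBBBBBBYYYY........YYYYYBBBBBBBBB..........
201 [144 114  82] .........BBBBBBBBBB...............Y.BBBBBBBBB..........
204 [119  97  38] .........BBBBBBBBB..................BBBBBBBBB..........
207 [116  95  30] .........BBBBBBBBB.YY.............Y.BBBBBBBBB..........
210 [137 114  25] .........BBBBBBBBB.YYYYYY.......YYY.BBBBBBBBB..........
213 [228 195  10] .........BBBBBBBBB.YYYYYYYYYYYYYYYY.BBBBBBBBB..........
216 [229 199  10] .........BBBBBBBBB.YYYYYYYYYYYYYYYY.BBBBBBBBB..........
219 [231 199  10] .........BBBBBBBBB.YYYYYYYYYYYYYYYY.BBBBBBBBB..........
222 [198 167  46] .........BBBBBBBBB..YYY...YYYYYYYYY.BBBBBBBBBB.........
225 [98 93 88] .........BBBBBBBBB.............YYYYBBBBBBBBBBB.........
228 [90 83 79] ........BBBBBBBBB..................BBBBBBBBBB..........
231 [92 86 83] ........BBBBBBBBB..................BBBBBBBBBBBBB.......
top [258.80526842 280.81135712] mid [261.33414434 258.96868422]
top [298.47716558 280.80886259] mid [296.39472891 258.96182282]
top [259.88672078 333.9418953 ] mid [262.18211538 307.153317  ]
top [297.641911   333.95133529] mid [295.74598718 307.15622555]
ring [array([278.79773099, 130.63458353]), array([227.61532275, 267.07554676]), array([330.52885523, 267.06004887])]
```

```bash
python3 - <<'E'
from h import *
im=load('w4.png'); c=im['color'].astype(int)
print([(v,c[v,282,0]) for v in range(274,284)],[(v,c[v,282,0]) for v in range(328,338)],[(v,c[v,275,0]) for v in range(120,142,2)], [(v,c[v,282,0]) for v in range(193,214)])
h=(p2w(im,282,197,.069)+p2w(im,282,210.5,.069))/2; e=p2w(im,282.5,187.3,.076); print(h,np.linalg.norm(p2w(im,282,197,.069)-p2w(im,282,210.5,.069)),e)
yaw=1.4; X=np.array([np.cos(yaw),np.sin(yaw),0]);Y=np.array([np.sin(yaw),-np.cos(yaw),0]);P=np.array([.60034,-.06913,.18816])
for q in(h,np.array([.6014,-.0729,.069])): print('hole rel TCP',(q-P)@X,(q-P)@Y)
E
```

```text
[(274, np.int64(141)), (275, np.int64(142)), (276, np.int64(144)), (277, np.int64(142)), (278, np.int64(143)), (279, np.int64(147)), (280, np.int64(169)), (281, np.int64(192)), (282, np.int64(210)), (283, np.int64(224))] [(328, np.int64(229)), (329, np.int64(230)), (330, np.int64(230)), (331, np.int64(225)), (332, np.int64(215)), (333, np.int64(199)), (334, np.int64(204)), (335, np.int64(204)), (336, np.int64(204)), (337, np.int64(204))] [(120, np.int64(131)), (122, np.int64(118)), (124, np.int64(123)), (126, np.int64(155)), (128, np.int64(160)), (130, np.int64(166)), (132, np.int64(159)), (134, np.int64(142)), (136, np.int64(132)), (138, np.int64(115)), (140, np.int64(201))] [(193, np.int64(70)), (194, np.int64(68)), (195, np.int64(105)), (196, np.int64(175)), (197, np.int64(154)), (198, np.int64(146)), (199, np.int64(142)), (200, np.int64(144)), (201, np.int64(144)), (202, np.int64(144)), (203, np.int64(130)), (204, np.int64(119)), (205, np.int64(115)), (206, np.int64(116)), (207, np.int64(116)), (208, np.int64(115)), (209, np.int64(121)), (210, np.int64(137)), (211, np.int64(176)), (212, np.int64(204)), (213, np.int64(228))]
[ 0.60143868 -0.07302537  0.069     ] 0.010379575250347274 [ 0.60412085 -0.05901573  0.076     ]
hole rel TCP -0.0036519477987905875 0.001744776248877825
hole rel TCP -0.0035349803105822384 0.0016853528425217381
```

Emit:
apply_moves(
  steps=[
    {"x":-0.06,"y":0.02,"z":0.2,"ax":0,"ay":0,"az":0},
    {"x":0,"y":0,"z":0.3,"ax":0,"ay":0,"az":0},
    {"x":0,"y":0,"z":0.2,"ax":0,"ay":0,"az":0},
    {"x":0,"y":0,"z":0.1,"ax":0,"ay":0,"az":0},
    {"x":0,"y":0,"z":0,"ax":0,"ay":0,"az":0},
    {"x":0,"y":0,"z":0.03,"ax":0,"ay":0,"az":0},
    {"x":0,"y":0,"z":0.03,"ax":0,"ay":0,"az":0},
    {"x":0,"y":0,"z":0,"ax":0,"ay":0,"az":0},
  ],
)

```text
t: 9.4
tool_pos: [0.6016, -0.0739, 0.1366]
tcp_rot: [2.4, 2.027, 0.0]
ft_force: [-0.4, 0.2, -1.4]
finger_gap: 0.0131
finger_force: 58.7
```

```bash
cat > st.py <<'E'
from h import *
s=env.get_state(); M=R.from_rotvec(s['tcp_rot']).as_matrix(); P=s['tool_pos']
X=np.array([.170,.985,0]);Y=np.array([.985,-.170,0]); d=P-np.array([.6014,-.0730,0])
print('t',s['t'],'P',P,'rel hole x,y',d@X,d@Y,'tip',P[2]-.0592,'yaw',np.arctan2(M[1,0],M[0,0]),'F',s['ft_force'],'Fx,Fy',s['ft_force']@X,s['ft_force']@Y,'gap',s['finger_gap'])
E
python3 st.py
```

```text
t 9.4 P [ 0.6015592  -0.07390169  0.13661202] rel hole x,y -0.0008611015430005716 0.0003100944831988398 tip 0.0774120151672327 yaw 1.4025886301402444 F [-0.44380886  0.21213863 -1.39850521] Fx,Fy 0.13350904047506637 -0.4732152909476903 gap 0.013092327192021488
```

Emit:
apply_moves(
  steps=[
    {"x":0.008,"y":-0.007,"z":0.02,"ax":0,"ay":0,"az":0},
    {"x":0,"y":0,"z":0.025,"ax":0,"ay":0,"az":0},
    {"x":0,"y":0,"z":0.025,"ax":0,"ay":0,"az":0},
    {"x":0,"y":0,"z":0.025,"ax":0,"ay":0,"az":0},
    {"x":0,"y":0,"z":0.025,"ax":0,"ay":0,"az":0},
    {"x":0,"y":0,"z":0.025,"ax":0,"ay":0,"az":0},
    {"x":0,"y":0,"z":0.02,"ax":0,"ay":0,"az":0},
    {"x":0,"y":0,"z":0,"ax":0,"ay":0,"az":0},
  ],
)

```text
t: 10.4
tool_pos: [0.601, -0.0733, 0.1264]
tcp_rot: [-2.4, -2.027, 0.0]
ft_force: [-0.1, -0.5, -2.0]
finger_gap: 0.0133
finger_force: 58.7
```

```bash
python3 st.py
```

```text
t 10.4 P [ 0.60103251 -0.07331975  0.12643792] rel hole x,y -0.0003774273529067093 -0.0003076216857545383 tip 0.06723791801822376 yaw 1.4025488755026585 F [-0.13665454 -0.48321145 -1.95620467] Fx,Fy -0.4991945504196134 -0.05245877439770244 gap 0.013265829931836937
```

Emit:
apply_moves(
  steps=[
    {"x":0,"y":0,"z":0.02,"ax":0,"ay":0,"az":0},
    {"x":0,"y":0,"z":0.025,"ax":0,"ay":0,"az":0},
    {"x":0,"y":0,"z":0.025,"ax":0,"ay":0,"az":0},
    {"x":0,"y":0,"z":0.025,"ax":0,"ay":0,"az":0},
    {"x":0,"y":0,"z":0.025,"ax":0,"ay":0,"az":0},
    {"x":0,"y":0,"z":0.025,"ax":0,"ay":0,"az":0},
    {"x":0,"y":0,"z":0.02,"ax":0,"ay":0,"az":0},
    {"x":0,"y":0,"z":0,"ax":0,"ay":0,"az":0},
  ],
)

```text
t: 11.4
tool_pos: [0.601, -0.0733, 0.1166]
tcp_rot: [-2.4, -2.027, 0.0]
ft_force: [0.5, -0.7, -1.9]
finger_gap: 0.0128
finger_force: 58.7
```

```bash
python3 st.py
```

```text
t 11.4 P [ 0.60103059 -0.07332428  0.11656578] rel hole x,y -0.00038221559566459196 -0.00030873973754188335 tip 0.05736578173325643 yaw 1.4025263274891122 F [ 0.46867991 -0.73592967 -1.86054826] Fx,Fy -0.6452151405733733 0.5867577536737367 gap 0.012795542060442007
```

Emit:
apply_moves(
  steps=[
    {"x":0,"y":0,"z":0.04,"ax":0,"ay":0,"az":0},
    {"x":0,"y":0,"z":0.05,"ax":0,"ay":0,"az":0},
    {"x":0,"y":0,"z":0.05,"ax":0,"ay":0,"az":0},
    {"x":0,"y":0,"z":0.05,"ax":0,"ay":0,"az":0},
    {"x":0,"y":0,"z":0.05,"ax":0,"ay":0,"az":0},
    {"x":0,"y":0,"z":0.05,"ax":0,"ay":0,"az":0},
    {"x":0,"y":0,"z":0.05,"ax":0,"ay":0,"az":0},
    {"x":0,"y":0,"z":0,"ax":0,"ay":0,"az":0},
  ],
)

```text
t: 12.4
tool_pos: [0.6009, -0.0733, 0.096]
tcp_rot: [-2.4, -2.027, 0.001]
ft_force: [-0.8, -0.7, -2.3]
finger_gap: 0.0127
finger_force: 58.7
```

```bash
python3 st.py
```

```text
t 12.4 P [ 0.60087896 -0.07328636  0.09595026] rel hole x,y -0.0003706422870688552 -0.00046454068377340074 tip 0.03675025917654802 yaw 1.402561093325854 F [-0.77285992 -0.72781774 -2.32719076] Fx,Fy -0.8482866604623875 -0.6375380061360952 gap 0.012704396177061072
```

Emit:
apply_moves(
  steps=[
    {"x":0,"y":0,"z":0.02,"ax":0,"ay":0,"az":0},
    {"x":0,"y":0,"z":0.015,"ax":0,"ay":0,"az":0},
    {"x":0,"y":0,"z":0.01,"ax":0,"ay":0,"az":0},
    {"x":0,"y":0,"z":0.01,"ax":0,"ay":0,"az":0},
    {"x":0,"y":0,"z":0.01,"ax":0,"ay":0,"az":0},
    {"x":0,"y":0,"z":0.007,"ax":0,"ay":0,"az":0},
    {"x":0,"y":0,"z":0.007,"ax":0,"ay":0,"az":0},
    {"x":0,"y":0,"z":0,"ax":0,"ay":0,"az":0},
  ],
)

```text
t: 13.4
tool_pos: [0.6011, -0.0733, 0.0915]
tcp_rot: [-2.4, -2.027, 0.0]
ft_force: [-0.5, -0.6, -2.1]
finger_gap: 0.0131
finger_force: 58.7
```

```bash
python3 st.py
```

```text
t 13.4 P [ 0.60110988 -0.07333503  0.09149533] rel hole x,y -0.00037932500634933156 -0.00022881706791221895 tip 0.03229533482425187 yaw 1.4025209172963917 F [-0.48938888 -0.55392987 -2.05437391] Fx,Fy -0.6288170323686735 -0.38787996730410296 gap 0.013133993396654189
```

Emit:
apply_moves(
  steps=[
    {"x":0,"y":0,"z":0.008,"ax":0,"ay":0,"az":0},
    {"x":0,"y":0,"z":0,"ax":0,"ay":0,"az":0},
    {"x":0,"y":0,"z":0.008,"ax":0,"ay":0,"az":0},
    {"x":0,"y":0,"z":0,"ax":0,"ay":0,"az":0},
    {"x":0,"y":0,"z":0,"ax":0,"ay":0,"az":0},
    {"x":0,"y":0,"z":0,"ax":0,"ay":0,"az":0},
    {"x":0,"y":0,"z":0,"ax":0,"ay":0,"az":0},
    {"x":0,"y":0,"z":0,"ax":0,"ay":0,"az":0},
  ],
)

```text
t: 14.4
tool_pos: [0.6012, -0.0734, 0.0912]
tcp_rot: [2.4, 2.027, 0.0]
ft_force: [-2.8, 0.3, 5.7]
finger_gap: 0.013
finger_force: 59.6
```

```bash
python3 st.py
```

```text
t 14.4 P [ 0.60119311 -0.07337707  0.09122345] rel hole x,y -0.00040658823319707606 -0.00013968507072051103 tip 0.03202344699951623 yaw 1.4025650725275383 F [-2.81073598  0.26122098  5.69724343] Fx,Fy -0.2205224560874416 -2.8129825090457503 gap 0.013020835998701328
```

Emit:
apply_moves(
  steps=[
    {"x":0,"y":0,"z":0,"ax":0,"ay":0,"az":0},
    {"x":0,"y":0,"z":0,"ax":0,"ay":0,"az":0},
    {"x":0,"y":0,"z":0,"ax":0,"ay":0,"az":0},
    {"x":0,"y":0,"z":0,"ax":0,"ay":0,"az":0},
    {"x":0,"y":0,"z":-0.1,"ax":0,"ay":0,"az":0},
    {"x":0,"y":0,"z":-0.3,"ax":0,"ay":0,"az":0},
    {"x":0,"y":0,"z":-0.5,"ax":0,"ay":0,"az":0},
    {"x":0,"y":0,"z":-0.5,"ax":0,"ay":0,"az":0},
  ],
  fingers=0,
)

```text
t: 15.4
tool_pos: [0.601, -0.0733, 0.1758]
tcp_rot: [2.4, 2.027, -0.0]
ft_force: [0.9, -0.3, 0.5]
finger_gap: 0.043
finger_force: 0.0
```

```bash
python3 st.py; python3 - <<'E'
from h import *
snap('wrist','w5.png')
E
```

```text
t 15.4 P [ 0.60103036 -0.07332326  0.17575895] rel hole x,y -0.00038124817628696494 -0.0003091417472466855 tip 0.1165589453964899 yaw 1.4025143304302983 F [ 0.89679027 -0.29285528  0.48369202] Fx,Fy -0.13600810622886605 0.9331238127031968 gap 0.043007826334927134
```

View pics/w5.png

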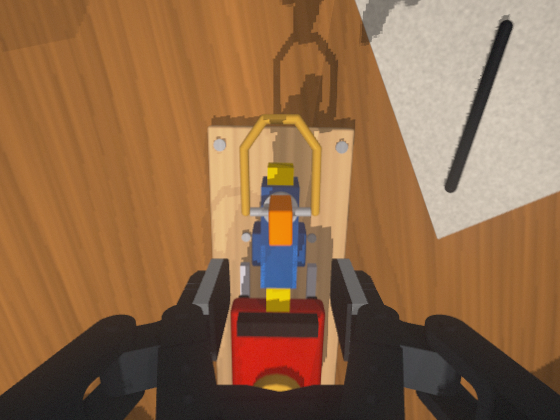

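The pin is seated upright in the slot, with the ring end at about (281,120) pointing past the free end. Next I'll close the fingers, tilt the tool outward and go above the ring end.

Emit:
apply_moves(
  steps=[
    {"x":0.47,"y":0,"z":0,"ax":0,"ay":0,"az":0},
    {"x":0.47,"y":0,"z":0,"ax":0,"ay":0,"az":0},
    {"x":0,"y":0,"z":0,"ax":0,"ay":-0.19,"az":0},
    {"x":0,"y":0,"z":0,"ax":0,"ay":-0.19,"az":0},
    {"x":0,"y":0,"z":0,"ax":0,"ay":0,"az":0},
    {"x":0,"y":0,"z":0,"ax":0,"ay":0,"az":0},
    {"x":0.1,"y":0,"z":0.32,"ax":0,"ay":0,"az":0},
    {"x":0.1,"y":0,"z":0.32,"ax":0,"ay":0,"az":0},
  ],
  fingers=-1,
)

```text
t: 16.45
tool_pos: [0.6111, -0.0191, 0.1348]
tcp_rot: [2.241, 1.887, -0.333]
ft_force: [-0.2, 1.4, -0.2]
finger_gap: -0.0002
finger_force: 0.0
```

```bash
cat >> st.py <<'E'
D=P-np.array([.6011,-.0733,0]); print('rel pin',D@X,D@Y,P[2]); print(M.round(3).tolist())
E
python3 st.py
```

```text
t 16.45 P [ 0.61108218 -0.01910439  0.13479434] rel hole x,y 0.054733147700143925 0.000374690942234026 tip 0.07559434108997629 yaw 1.3994995202335139 F [-0.18445443  1.40318561 -0.15150064] Fx,Fy 1.3507805710534102 -0.42022916192133053 gap -0.00023019602543160228
rel pin 0.055079647700143945 0.0006191909422341014 0.1347943410899763
[[0.163, 0.985, -0.048], [0.942, -0.17, -0.289], [-0.293, 0.002, -0.956]]
```

Emit:
apply_moves(
  steps=[
    {"x":0.05,"y":-0.005,"z":0.16,"ax":0,"ay":0,"az":0},
    {"x":0.05,"y":-0.005,"z":0.16,"ax":0,"ay":0,"az":0},
    {"x":0.05,"y":0,"z":0.16,"ax":0,"ay":0,"az":0},
    {"x":0.05,"y":0,"z":0.16,"ax":0,"ay":0,"az":0},
    {"x":0.015,"y":0,"z":0.05,"ax":0,"ay":0,"az":0},
    {"x":0.015,"y":0,"z":0.05,"ax":0,"ay":0,"az":0},
    {"x":0.015,"y":0,"z":0.05,"ax":0,"ay":0,"az":0},
    {"x":0.015,"y":0,"z":0.05,"ax":0,"ay":0,"az":0},
  ],
)

```text
t: 17.45
tool_pos: [0.6106, -0.0173, 0.0821]
tcp_rot: [2.238, 1.89, -0.335]
ft_force: [0.1, 0.5, 2.4]
finger_gap: -0.0
finger_force: 1.3
```

```bash
python3 st.py
```

```text
t 17.45 P [ 0.61063752 -0.01725861  0.0821368 ] rel hole x,y 0.05647564601068021 -0.00037707742985615736 tip 0.02293679616937319 yaw 1.4023572371857707 F [0.0584805  0.45343192 2.35284198] Fx,Fy 0.45657212839108136 -0.01948013767206782 gap -4.505429107488398e-05
rel pin 0.05682214601068024 -0.00013257742985608187 0.0821367961693732
[[0.16, 0.986, -0.048], [0.942, -0.167, -0.29], [-0.294, 0.001, -0.956]]
```

Emit:
apply_moves(
  steps=[
    {"x":0.01,"y":0,"z":0.053,"ax":0,"ay":0,"az":0},
    {"x":0.01,"y":0,"z":0.053,"ax":0,"ay":0,"az":0},
    {"x":0.01,"y":0,"z":0.053,"ax":0,"ay":0,"az":0},
    {"x":0.01,"y":0,"z":0.053,"ax":0,"ay":0,"az":0},
    {"x":0.008,"y":0,"z":0.053,"ax":0,"ay":0,"az":0},
    {"x":0.008,"y":0,"z":0.053,"ax":0,"ay":0,"az":0},
    {"x":0.008,"y":0,"z":0.053,"ax":0,"ay":0,"az":0},
    {"x":0.008,"y":0,"z":0.053,"ax":0,"ay":0,"az":0},
  ],
)

```text
t: 18.45
tool_pos: [0.6093, -0.0207, 0.0556]
tcp_rot: [2.239, 1.891, -0.337]
ft_force: [-0.6, -0.6, 0.8]
finger_gap: 0.0004
finger_force: 0.4
```

```bash
python3 st.py
```

```text
t 18.45 P [ 0.60930899 -0.02069172  0.05560972] rel hole x,y 0.05286818100488134 -0.0011020564661342912 tip -0.0035902830169625283 yaw 1.4026349206442115 F [-0.57232203 -0.60650659  0.81651801] Fx,Fy -0.6947037399572266 -0.460631074457547 gap 0.00038891323327157513
rel pin 0.05321468100488136 -0.000857556466134215 0.055609716983037474
[[0.16, 0.986, -0.05], [0.942, -0.167, -0.29], [-0.294, -0.0, -0.956]]
```

Emit:
apply_moves(
  steps=[
    {"x":0.004,"y":0,"z":0.042,"ax":0,"ay":0,"az":0},
    {"x":0.004,"y":0,"z":0.042,"ax":0,"ay":0,"az":0},
    {"x":0.004,"y":0,"z":0.042,"ax":0,"ay":0,"az":0},
    {"x":0.004,"y":0,"z":0.042,"ax":0,"ay":0,"az":0},
    {"x":0.004,"y":0,"z":0.042,"ax":0,"ay":0,"az":0},
    {"x":0.004,"y":0,"z":0.042,"ax":0,"ay":0,"az":0},
    {"x":0.004,"y":0,"z":0.042,"ax":0,"ay":0,"az":0},
    {"x":0.004,"y":0,"z":0.042,"ax":0,"ay":0,"az":0},
  ],
)

```text
t: 19.45
tool_pos: [0.6088, -0.0248, 0.036]
tcp_rot: [2.239, 1.89, -0.337]
ft_force: [-1.0, 0.2, -0.2]
finger_gap: 0.0001
finger_force: 0.0
```

```bash
python3 st.py; python3 - <<'E'
from h import *
a=snap('scene','s6.png')['color']; b=snap('wrist','w6.png')['color']
o=np.zeros((420,800,3),np.uint8); o[:,:400]=cv2.resize(a[145:225,205:281],(400,420),interpolation=cv2.INTER_CUBIC); o[:,400:]=cv2.resize(b[:,80:480],(400,420))
cv2.imwrite('pics/c6.png',o[:,:,::-1])
E
```

```text
t 19.45 P [ 0.60880171 -0.02476194  0.03603136] rel hole x,y 0.04877277568016309 -0.0009097901401340493 tip -0.023168638532611613 yaw 1.4025319391134243 F [-0.9587419   0.17815776 -0.15679842] Fx,Fy 0.012499269453942865 -0.974647590082006 gap 0.00013627499719013882
rel pin 0.04911927568016312 -0.0006652901401339747 0.03603136146738839
[[0.16, 0.986, -0.049], [0.942, -0.167, -0.29], [-0.294, 0.0, -0.956]]
```

View pics/c6.png

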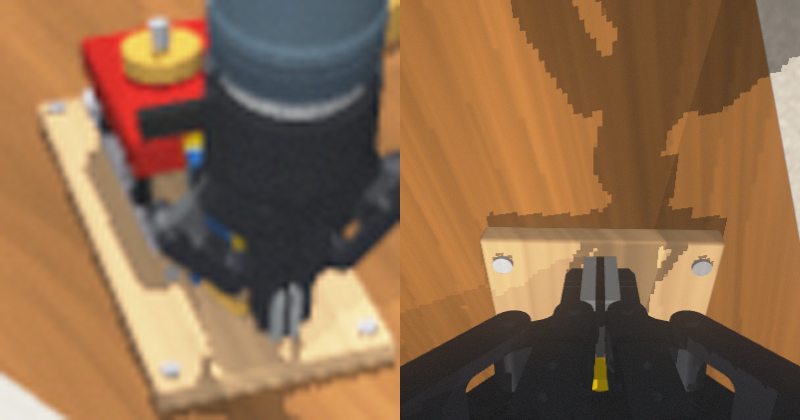

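The pressing force has dropped to zero and the brass ring is seen low, by the sleeve's end, left of the fingers. I'll back away and look.

Emit:
apply_moves(
  steps=[
    {"x":0.32,"y":0,"z":-0.1,"ax":0,"ay":0,"az":0},
    {"x":-0.12,"y":0,"z":-0.38,"ax":0,"ay":0,"az":0},
    {"x":-0.12,"y":0,"z":-0.38,"ax":0,"ay":0,"az":0},
    {"x":-0.12,"y":0,"z":-0.38,"ax":0,"ay":0,"az":0},
    {"x":-0.12,"y":-0.3,"z":-0.38,"ax":0,"ay":0,"az":0},
    {"x":-0.12,"y":-0.6,"z":-0.38,"ax":0,"ay":0,"az":0},
    {"x":0,"y":-0.8,"z":-0.3,"ax":0,"ay":0,"az":0},
    {"x":0,"y":-0.8,"z":-0.3,"ax":0,"ay":0,"az":0},
  ],
)

```text
t: 20.55
tool_pos: [0.465, 0.0313, 0.1911]
tcp_rot: [2.238, 1.891, -0.335]
ft_force: [-0.3, -0.2, 0.7]
finger_gap: 0.0
finger_force: 0.0
```

```bash
python3 st.py; python3 - <<'E'
from h import *
a=snap('scene','s7.png')['color']; b=snap('top','t7.png')['color']
o=np.zeros((420,800,3),np.uint8); o[:,:400]=cv2.resize(a[145:225,205:281],(400,420),interpolation=cv2.INTER_CUBIC); o[:,400:]=cv2.resize(b[180:240,305:362],(400,420),interpolation=cv2.INTER_CUBIC)
cv2.imwrite('pics/c7.png',o[:,:,::-1])
E
```

```text
t 20.55 P [0.46496765 0.03126133 0.19108588] rel hole x,y 0.07950391487064941 -0.1521102894675348 tip 0.1318858802612441 yaw 1.4028396580186193 F [-0.29892159 -0.17951629  0.69705758] Fx,Fy -0.2276402125405353 -0.26391999657318865 gap 2.3201688498068918e-05
rel pin 0.07985041487064944 -0.1518657894675347 0.1910858802612441
[[0.16, 0.986, -0.048], [0.943, -0.167, -0.289], [-0.293, 0.001, -0.956]]
```

View pics/c7.png

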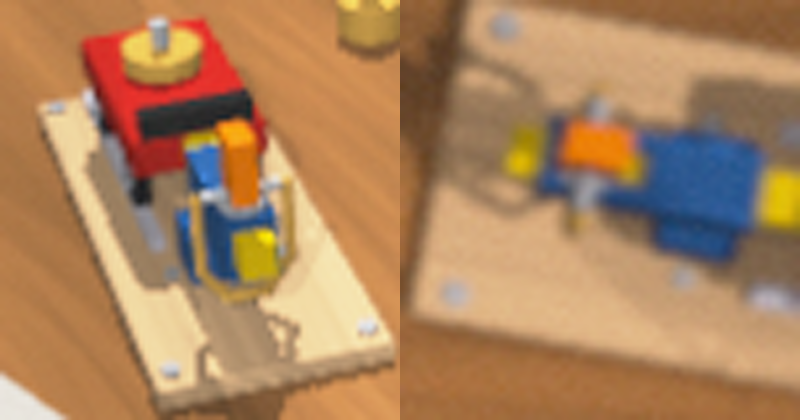

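The ring hangs down either side of the sleeve, the pin stands upright with its collar down, and the top view shows only the hinge, so the ring is shut. I'll check the ring end numerically and hand in if it agrees.

```bash
python3 - <<'E'
from h import *
im=load('s7.png'); p=np.array([.6011,-.0733,0])
print('ring end shut',w2p(im,p+[0,0,.023]),'at 1.2',w2p(im,p+np.array([.170,.985,0])*.0217+[0,0,.027]),'seen',(250.6,201.3))
print('head top',w2p(im,p+[0,0,.116]),'seen',(205+236*.19,145+128*80/420))
d=w2p(im,p+[0,0,.023])-[250.6,201.3]
if np.linalg.norm(d)<3: print(env.job_done())
E
```

```text
ring end shut [251.7047628  199.93715071] at 1.2 [254.02997047 203.09041907] seen (250.6, 201.3)
head top [249.34562323 169.04911493] seen (249.84, 169.38095238095238)
the job is handed in; nothing more can be done
None
```

The linch pin is seated through the sleeve and the tongue's hole, its ring is snapped shut beneath the tip, the robot touches nothing, and the job is handed in at about 20.6 s (the verdict was not reported back).

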